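Load the hardness tester's specimen carrier

ROBOT

A 7-joint arm with a two-finger parallel gripper is mounted at the origin on the work surface. World frame = base frame: x ahead of the robot, y to its left, z up, the work surface at z = 0. Lengths are in m, angles in rad, forces in N, time in s.
With the tool pointing down it reaches from about 0.4 to 0.85 m from the base axis. Payload 10.4 kg.
Tool frame: the origin (TCP) lies on the centre line of the jaws, within the pads' length; the fingertips stand 14 mm ahead of it and the grasp point (between the pads) lies 5 mm behind it (manip.tip_reach is the distance from the TCP to the fingertips, in m); z points along the fingers, y is the line along which they close (so a half turn about z gives the same grasp; the last joint's range is limited). The gripper opens to 85 mm and grips with 20 to 120 N. Pads are 22 mm wide; open, the fingers measure 114 mm over their backs; the gripper's body (76 mm by 85 mm) begins 54 mm behind the grasp point. The pads swing forward as they close: fully open they stand 13 mm farther back than shut.
Start: joints at [1.281, 0.332, -0.065, 1.46, 0.022, 1.35, -0.088], TCP at [0.165, -0.603, 0.245] pointing down, gripper open.
Joint ranges: [-2.6, 2.6], [-0.5, 2.12], [-1.47, 1.34], [0.16, 2.42], [-1.27, 4.41], [0.06, 2.06], [-2.6, 2.6]. Speed limits (rad/s): [2.22, 2.22, 2.79, 2.79, 3.14, 3.14, 3.14].

INTERFACE

Orientations are given as a unit quaternion [x, y, z, w].
In Python, from workcell import manip gives the robot as it stands.
- The arm moves only by the shell command python3 -m pendant 'ROWS' [FORCE]. ROWS is JSON, a list of rows, each a list of 7 numbers: the shift along the tool's x, y, z in units of 50 mm (1.0 is 50 mm), then the turn, a rotation vector about the tool's x, y, z in units of 8 degrees (1.0 is 8 degrees), then the opening, from -1 (shut) to 1 (fully open), so that 0 is half open. In form: [[dx, dy, dz, ax, ay, az, jaw], ...]. A call has exactly 10 rows; each row is the pose to reach, as a shift and turn from the pose commanded when the call began, along the tool's axes at that moment; what a row does not reach only later rows make up. A row lasts 1/8 s, in which the tool goes at most 62.5 mm and 10.7 degrees, less where a joint would pass 70% of its speed; a pose out of reach is approached as far as the arm can. A call with a gripper value outside its range is refused whole. The fingers move at their own pace and stop on an object; FORCE is the grip in N (left out, the last holds). Time passes only in rows, so rows that repeat a pose let the fingers close, or fill a call up. It gives the time, the measured TCP pose, the force, the opening and the grip force at its end, in the units of the state.
- manip.get_obs(): the state, without advancing time (a new reading comes with each control period).
- manip.camera(name): name is "side" or "top" or "wrist"; returns (picture, depth): 400x640x3 uint8, red, green, blue; 400x640 float32, m along the optical axis (not along the pixel's ray), 0 where there is no reading.
- manip.get_calibration(name): a dict with "fx", "fy", "cx", "cy" (pixels), "xyz" and "orientation" of the camera in the world. Camera axes: x right, y up, looking along -z (the intrinsics and any distortion apply to the point x, -y, -z); pixel columns grow to the right and rows downward; lengths in m; the calibration is good to about 2 mm. The wrist camera is an equidistant fisheye: a pixel r from the principal point sees the ray r / f radians off the axis. A picture is of the moment at which its call begins: read the wrist's pose just before it. get_calibration takes no time and is no camera call; for the wrist camera it gives the pose at the moment of the call.
- manip.hand_in(): hands the job in; it is judged then, once.
Trained networks look in the newest picture that a camera, given by its name, has taken for a name from the list of things; names that differ only in an ending like _2 or _b are one class to them, and where a whole thing is asked for, a point or a joint stands for the part that bears it (a point fixed in the world has none). Each returns a list of dicts, best first, with "p" (0 to 1); they miss things now and then, are a little off and sometimes report something else, mostly with a low value. They report only what shows in the picture. A call takes as long as a camera call.
- manip.find_in(thing, camera): "box" ([left, top, right, bottom] in pixels, round what is visible of it).
- manip.trace(thing, camera): "pixels" (400x640 bool, what is visible of it) and "box" ([left, top, right, bottom] in pixels, round what is visible of it).
- manip.tip_of(thing, camera): "pixel" ([column, row] in pixels: a listed point, or the origin of a listed thing).
The state is a dict: "clock": time; "joint_pos": joint angles; "joint_velocities": joint speeds; "tau": joint torques, N m; "position": TCP position; "ee_rot": TCP orientation; "ft_force": force on the tool from outside, world axes, zero at the start; "torque": the same for the moment, N m; "grip_width": opening from 0.0 (shut) to 1.0 (fully open); "grasp_force": force on a finger pad.
Only numpy, scipy, OpenCV 4.12 (cv2) and the standard library are available. Lean on these libraries where they do the work, as an engineer would, in place of code of your own. Each camera call takes 0.05 s, during which the arm holds its last target. There are 200 camera calls.

TASK

Load the blue specimen carrier for the hardness tester: set the three black specimens with a steel section into their nests, each in the nest of its own diameter, face up and flat on the pocket floor, and lay the steel reference block flat on its seat, slid home against the two long-side pins and the end pin. Set things down, do not drop them; leave the two specimens with a copper section where they lie.

Things in the scene. Friction and masses are not known exactly. Their poses are not given: they have to be found in the camera images.
- steel_30: Moulded specimen to be loaded: loose upright black puck, 30 mm diameter, 25 mm tall, flat ends, a round silver-grey steel section showing in its upper face. Origin at the centre of its underside, z up through the steel face; its yaw does not matter.
- steel_40: Moulded specimen to be loaded: loose upright black puck, 40 mm diameter, 25 mm tall, flat ends, a T-shaped silver-grey steel section showing in its upper face. Origin at the centre of its underside, z up through the steel face; its yaw does not matter.
- steel_50: Moulded specimen to be loaded: loose upright black puck, 50 mm diameter, 25 mm tall, flat ends, a rectangular silver-grey steel section showing in its upper face. Origin at the centre of its underside, z up through the steel face; its yaw does not matter.
- ref_block: Hardness reference block: loose bright steel block, 40 mm along its x, 60 mm along its y, 12 mm thick, about 0.2 kg, fine dots on its polished upper face. Origin at the centre of its underside, z up. Turning it half round makes no difference.
- nest_30: Nest for the 30 mm specimen: fixed white insert, 80 x 80 x 12 mm, with a centred round pocket, 38 mm bore, 2 mm chamfer, 8 mm deep. Origin at the centre of its underside (6 mm above the bench), z up: pocket floor z = 4, top z = 12 mm. The 3 nests and the block seat lie two by two in any order, all turned alike, 84 mm apart, in a fixed blue 184 mm carrier, rim 4 mm below their tops.
- nest_40: Nest for the 40 mm specimen: fixed white insert, 80 x 80 x 12 mm, with a centred round pocket, 48 mm bore, 2 mm chamfer, 8 mm deep. Origin at the centre of its underside (6 mm above the bench), z up: pocket floor z = 4, top z = 12 mm. The 3 nests and the block seat lie two by two in any order, all turned alike, 84 mm apart, in a fixed blue 184 mm carrier, rim 4 mm below their tops.
- nest_50: Nest for the 50 mm specimen: fixed white insert, 80 x 80 x 12 mm, with a centred round pocket, 58 mm bore, 2 mm chamfer, 8 mm deep. Origin at the centre of its underside (6 mm above the bench), z up: pocket floor z = 4, top z = 12 mm. The 3 nests and the block seat lie two by two in any order, all turned alike, 84 mm apart, in a fixed blue 184 mm carrier, rim 4 mm below their tops.
- block_seat: Block seat: fixed grey steel insert, 80 x 80 mm, in the carrier. Origin at the centre of its underside, z up; flat top at z = 12 mm. Three brass stop pins, 7 mm diameter, 8 mm tall on it: two at x = 23.5, y = -24 and 20 mm for the block's long side (a finger fits between: 37 mm gap), one at x = 0, y = 31.5 mm for its end. Fully home the block's long side lies along y, its centre at x = 0, y = -2 mm.
- copper_30: Look-alike that must stay where it is: loose black puck, 30 mm diameter, 25 mm tall, with a round copper-red section in its upper face. Origin at the centre of its underside.
- copper_40: Look-alike that must stay where it is: loose black puck, 40 mm diameter, 25 mm tall, with a rectangular copper-red section in its upper face. Origin at the centre of its underside.

How it is judged:
At the end, for the whole second after the job is handed in: Each steel specimen upright in the nest of its own diameter (within 8 mm of centre, 2.5 mm of the floor); block flat on its seat, square within 0.07 rad, within 3 mm of fully home against the pins; all released and at rest; copper specimens within 15 mm of their starts (horizontal distance between steel_30 and nest_30 below 0.008 m and z of steel_30 in the frame of nest_30 below 0.0065 m and angle between each of steel_30, steel_40, steel_50's own z axis and vertical below 0.1 rad and linear speed of each of steel_30, steel_40, steel_50, ref_block below 0.02 m/s and horizontal distance between steel_40 and nest_40 below 0.008 m and z of steel_40 in the frame of nest_40 below 0.0065 m and horizontal distance between steel_50 and nest_50 below 0.008 m and z of steel_50 in the frame of nest_50 below 0.0065 m and z of ref_block in the frame of block_seat between 0.009 and 0.0145 m and angle between ref_block's own z axis and vertical below 0.06 rad and angle between the y axis of ref_block and the y axis of block_seat, either way round below 0.07 rad and x of ref_block in the frame of block_seat between -0.003 and 0.003 m and y of ref_block in the frame of block_seat between -0.005 and 0.001 m and distance of each of copper_30, copper_40 from where it was at the start of the episode below 0.015 m); the robot touches nothing.
It fails at once if a copper specimen is moved more than 15 mm (distance of any of copper_30, copper_40 from where it was at the start of the episode above 0.015 m).
It fails at once if a steel specimen or the reference block is dropped or thrown (faster than 0.8 m/s while the fingers do not hold it) ((linear speed of steel_30 above 0.8 m/s and contact force between steel_30 and the fingers below 0.1 N) or (linear speed of steel_40 above 0.8 m/s and contact force between steel_40 and the fingers below 0.1 N) or (linear speed of steel_50 above 0.8 m/s and contact force between steel_50 and the fingers below 0.1 N) or (linear speed of ref_block above 0.8 m/s and contact force between ref_block and the fingers below 0.1 N)).
It also fails if it takes over 109 s, if anything falls off the work surface, if the arm or the gripper's body presses on something with over 40 N, if the wrist force passes 120 N, or if a joint passes its speed limit or range.

## Working session

There is one attempt and no reset: what is moved stays moved. The work goes in short steps, Python scripts to look and compute and a shell command to move; the robot and the scene stay as the last step left them, time stands still between calls to the robot, and variables do not carry over. Pictures are saved under pics/ and viewed, at most 14 in all, crops included, and the job is handed in when it is done.

```bash
mkdir -p pics; ls; cat > h.py <<'E'
import numpy as np, cv2
from scipy.spatial.transform import Rotation as R
from workcell import manip
def unproj(c,u,v,d):
    x=(u-c['cx'])/c['fx']*d; y=(v-c['cy'])/c['fy']*d
    return R.from_quat(c['orientation']).apply(np.stack([x,-y,-d*np.ones_like(x)],-1))+np.array(c['xyz'])
def ray(c,u,v):
    p=np.array([(u-c['cx'])/c['fx'],-(v-c['cy'])/c['fy'],-1.]);return R.from_quat(c['orientation']).apply(p)
def onplane(c,u,v,z):
    r=ray(c,u,v);o=np.array(c['xyz']);return o+r*(z-o[2])/r[2]
def save(n,p): cv2.imwrite(f'pics/{n}.png',p[:,:,::-1])
E
python3 - <<'E'
from h import *
o=manip.get_obs();print(o)
for n in ['top','side']:
    p,d=manip.camera(n);save(n+'0',p);np.save(n+'0.npy',d);c=manip.get_calibration(n);print(n,c)
    if n=='top':
        for t in ['steel_30','steel_40','steel_50','ref_block','copper_30','copper_40','nest_30','nest_40','nest_50','block_seat']:
            for r in manip.trace(t,n)[:3]:
                m=r['pixels'];v,u=np.nonzero(m);dd=d[v,u];k=dd>0
                P=unproj(c,u[k],v[k],dd[k]); 
                print(t,round(r['p'],2),np.round(r['box']),m.sum(),np.round(np.median(P,0),4),np.round((P.min(0)+P.max(0))/2,4),np.round(np.percentile(P[:,2],95),4))
E
```

```text
pics
{'clock': 0.0, 'joint_pos': array([ 1.28139113,  0.33286051, -0.06466015,  1.46097024,  0.0216258 ,
        1.34991114, -0.08850674]), 'joint_velocities': array([ 0.00030296, -0.00042283,  0.00280021,  0.00025565,  0.00116727,
       -0.00233143, -0.00075247]), 'tau': array([ 5.63576250e-04, -6.25463891e+01,  4.96235909e-02, -3.91597724e+01,
        1.63177057e-02,  1.00138938e-02,  3.35552625e-05]), 'position': array([ 0.16464791, -0.60253874,  0.24450912]), 'ee_rot': array([ 9.91115940e-01,  1.32998740e-01, -1.49675224e-04, -7.11165997e-04]), 'ft_force': array([ 0.54184855, -0.33831776,  0.18302145]), 'torque': array([-0.04197581,  0.00530571,  0.01309879]), 'grasp_force': 0.0, 'grip_width': 0.9974300109164277}
top {'fx': 492.77366126955775, 'fy': 492.77366126955775, 'cx': 319.87269311000097, 'cy': 205.1178045156936, 'xyz': array([ 0.44890853, -0.0347985 ,  1.05224516]), 'orientation': array([-0.02946856,  0.03538414,  0.70883088, -0.70387381])}
steel_30 0.87 [385. 178. 404. 200.] 298 [ 0.5781 -0.2036  0.0259] [ 0.5781 -0.2043  0.0177] 0.0293
steel_30 0.65 [462. 182. 481. 196.
[... 1920 characters left out ...]
 0.56 [191. 158. 235. 201.] 1469 [0.6062 0.1857 0.0174] [0.6055 0.1854 0.0149] 0.0221
nest_50 0.66 [151. 150. 199. 188.] 1424 [0.6249 0.2677 0.0189] [0.625  0.2662 0.016 ] 0.0224
nest_50 0.64 [178. 192. 229. 237.] 1489 [0.5252 0.2051 0.0183] [0.5248 0.2048 0.0152] 0.0222
nest_50 0.56 [191. 158. 235. 201.] 1469 [0.6062 0.1857 0.0174] [0.6055 0.1854 0.0149] 0.0221
block_seat 0.84 [142. 185. 191. 228.] 1498 [0.544  0.2848 0.0194] [0.5441 0.2863 0.0177] 0.0233
side {'fx': 423.96965993317303, 'fy': 423.96965993317303, 'cx': 323.2629352561159, 'cy': 198.97956833470815, 'xyz': array([ 0.42481782, -0.6862836 ,  0.68943183]), 'orientation': array([ 0.38661258, -0.0334234 , -0.08924116,  0.91730562])}
```

```bash
python3 - <<'E'
import cv2
p=cv2.imread('pics/top0.png');cv2.imwrite('pics/top0c.png',cv2.resize(p[135:275,130:500],None,fx=2.16,fy=2.16,interpolation=cv2.INTER_CUBIC))
E
```

```text
(no output)
```

View pics/top0c.png

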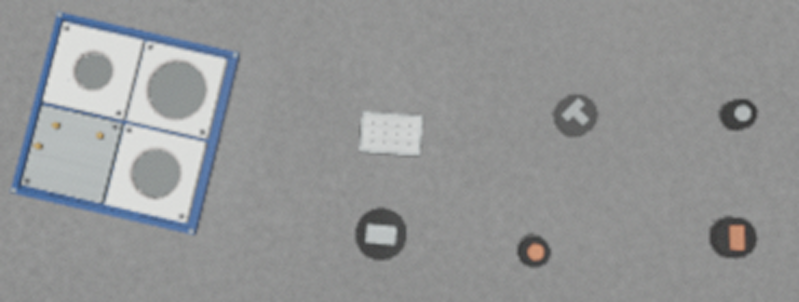

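View pics/side0.png

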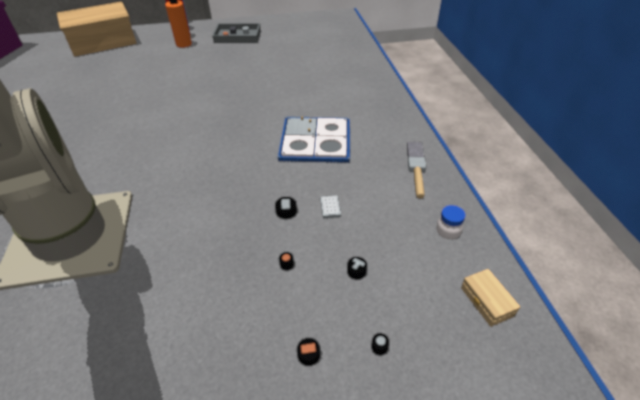

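The top crop shows the carrier at left. nest_30 is at crop (93,70), nest_50 at (177,90), nest_40 at (155,173). The seat is at (70,155), with its long-side pins at (57,125) and (100,135) and its end pin at (38,147). The loose things are the block (391,134), steel_50 (381,234), steel_40 (575,115), steel_30 (738,114), copper_30 (534,250) and copper_40 (733,238).

```bash
cat >> h.py <<'E'
def yaw(): 
    o=manip.get_obs();m=R.from_quat(o['ee_rot']).as_matrix();return np.arctan2(m[1,0],m[0,0])
def plan(x,y,z,yw):
    o=manip.get_obs();r=R.from_quat(o['ee_rot']);d=r.inv().apply(np.array([x,y,z])-o['position'])/.05
    t=R.from_matrix([[np.cos(yw),np.sin(yw),0],[np.sin(yw),-np.cos(yw),0],[0,0,-1]])
    a=(r.inv()*t).as_rotvec(degrees=True)/8
    print('plan',(x,y,z,yw),'d',np.round(d,3),'a',np.round(a,3))
E
python3 - <<'E'
from h import *
p=cv2.imread('pics/top0.png');d=np.load('top0.npy');c=manip.get_calibration('top')
print('tip_reach',manip.tip_reach)
V,U=np.mgrid[:400,:640];P=unproj(c,U.astype(float),V.astype(float),d)
for n,b in dict(steel_30=(458,178,486,200),steel_40=(382,174,408,204),steel_50=(290,229,323,260),block=(290,185,326,212)).items():
    s=np.s_[b[1]:b[3],b[0]:b[2]];Q=P[s];m=(Q[...,2]>(.006 if n=='block' else .018))&(d[s]>0);q=Q[m]
    (cx,cy),r=cv2.minEnclosingCircle(q[:,:2].astype(np.float32));print(n,m.sum(),'mean',q.mean(0).round(4),'circ',round(cx,4),round(cy,4),round(r,4),cv2.minAreaRect(q[:,:2].astype(np.float32)))
# lattice
w=np.array([[.6257,.2676],[.6055,.1856],[.5250,.2050],[.5441,.2855]])
m=w.mean(0);q=w-m;ref=np.array([[42,42],[42,-42],[-42,-42],[-42,42]])/1e3
s=np.arctan2((ref[:,0]*q[:,1]-ref[:,1]*q[:,0]).sum(),(ref*q).sum())
f=m+ref@np.array([[np.cos(s),np.sin(s)],[-np.sin(s),np.cos(s)]])
print('yaw',s,'fit n30,n50,n40,seat',f.round(4),'res mm',((w-f)*1e3).round(1))
# carrier by blue colour and white
hsv=cv2.cvtColor(p,cv2.COLOR_BGR2HSV);k=(hsv[...,1]>120)&(hsv[...,0]>95)&(hsv[...,0]<130);k[:,:135]=0;k[:,250:]=0;k[:130]=0;k[250:]=0
v,u=np.nonzero(k);print('blue',cv2.minAreaRect(np.array([onplane(c,a,b,.014)[:2] for a,b in zip(u,v)],np.float32)))
# pockets: white complement
g=(hsv[...,2]>205)&(hsv[...,1]<25)
for n,(a,b) in dict(n30=(173,167),n50=(212,177),n40=(202,215)).items():
    mm=np.zeros(g.shape,np.uint8);mm[b-17:b+18,a-17:a+18]=~g[b-17:b+18,a-17:a+18]
    _,L,S,C=cv2.connectedComponentsWithStats(mm);l=L[b,a];print(n,S[l],C[l],onplane(c,*C[l],.018).round(4))
plan(.578,-.366,.12,1.335)
E
```

```text
tip_reach 0.014Traceback (most recent call last):
  File "<stdin>", line 4, in <module>
  File "h.py", line 6, in unproj
    return R.from_quat(c['orientation']).apply(np.stack([x,-y,-d*np.ones_like(x)],-1))+np.array(c['xyz'])
           ~~~~~~~~~~~~~~~~~~~~~~~~~~~~~~~~~~~^^^^^^^^^^^^^^^^^^^^^^^^^^^^^^^^^^^^^^^^
  File "scipy/spatial/transform/_rotation.pyx", line 2580, in scipy.spatial.transform._rotation.Rotation.apply
ValueError: Expected input of shape (3,) or (P, 3), got (400, 640, 3).
```

```bash
python3 - <<'E'
from h import *
p=cv2.imread('pics/top0.png');d=np.load('top0.npy');c=manip.get_calibration('top')
V,U=np.mgrid[:400,:640];P=unproj(c,U.ravel().astype(float),V.ravel().astype(float),d.ravel()).reshape(400,640,3)
for n,b in dict(steel_30=(458,178,486,200),steel_40=(382,174,408,204),steel_50=(290,229,323,260),block=(290,185,326,212)).items():
    s=np.s_[b[1]:b[3],b[0]:b[2]];Q=P[s];m=(Q[...,2]>(.006 if n=='block' else .018))&(d[s]>0);q=Q[m]
    (cx,cy),r=cv2.minEnclosingCircle(q[:,:2].astype(np.float32));print(n,m.sum(),'mean',q.mean(0).round(4),'circ',round(cx,4),round(cy,4),round(r,4),cv2.minAreaRect(q[:,:2].astype(np.float32)))
w=np.array([[.6257,.2676],[.6055,.1856],[.5250,.2050],[.5441,.2855]])
m=w.mean(0);q=w-m;ref=np.array([[42,42],[42,-42],[-42,-42],[-42,42]])/1e3
s=np.arctan2((ref[:,0]*q[:,1]-ref[:,1]*q[:,0]).sum(),(ref*q).sum())
f=m+ref@np.array([[np.cos(s),np.sin(s)],[-np.sin(s),np.cos(s)]])
print('yaw',s,'fit n30,n50,n40,seat',f.round(4),'res mm',((w-f)*1e3).round(1))
hsv=cv2.cvtColor(p,cv2.COLOR_BGR2HSV);k=(hsv[...,1]>120)&(hsv[...,0]>95)&(hsv[...,0]<130);k[:,:135]=0;k[:,250:]=0;k[:130]=0;k[250:]=0
v,u=np.nonzero(k);print('blue',cv2.minAreaRect(np.array([onplane(c,a,b,.014)[:2] for a,b in zip(u,v)],np.float32)))
g=(hsv[...,2]>205)&(hsv[...,1]<25)
for n,(a,b) in dict(n30=(173,167),n50=(212,177),n40=(202,215)).items():
    mm=np.zeros(g.shape,np.uint8);mm[b-17:b+18,a-17:a+18]=~g[b-17:b+18,a-17:a+18]
    _,L,S,C=cv2.connectedComponentsWithStats(mm);l=L[b,a];print(n,S[l],C[l],onplane(c,*C[l],.018).round(4))
plan(.578,-.366,.12,1.335)
E
```

```text
steel_30 168 mean [ 0.5784 -0.3649  0.0256] circ 0.5785 -0.3656 0.0152 ((0.578427791595459, -0.3652213215827942), (0.027722423896193504, 0.028766661882400513), 1.6986911296844482)
steel_40 285 mean [ 0.5781 -0.2045  0.026 ] circ 0.5784 -0.2052 0.0203 ((0.5782667398452759, -0.2048923224210739), (0.03708265721797943, 0.03885322064161301), 44.614891052246094)
steel_50 448 mean [ 0.4634 -0.0134  0.0264] circ 0.4636 -0.0135 0.0249 ((0.46301114559173584, -0.01384647935628891), (0.048402201384305954, 0.04694749042391777), 44.7807502746582)
block 537 mean [ 0.5621 -0.0234  0.0134] circ 0.561 -0.0221 0.0355 ((0.5661237239837646, -0.021042432636022568), (0.06695911288261414, 0.04692838713526726), 85.15210723876953)
yaw -0.23174307241872177 fit n30,n50,n40,seat [[0.6256 0.2672]
 [0.6063 0.1854]
 [0.5246 0.2047]
 [0.5438 0.2864]] res mm [[ 0.1  0.4]
 [-0.8  0.2]
 [ 0.4  0.3]
 [ 0.3 -0.9]]
blue ((0.5764285922050476, 0.2371804565191269), (0.178683340549469, 0.18041308224201202), 76.74007415771484)
n30 [163 158  20  19 298] [172.69463087 167.25838926] [0.6266 0.2673 0.018 ]
n50 [197 162  29  29 656] [211.26829268 176.11890244] [0.6072 0.1855 0.018 ]
n40 [190 203  24  25 472] [201.56355932 214.79872881] [0.5253 0.2048 0.018 ]
plan (0.578, -0.366, 0.12, 1.335) d [ 9.221 -2.391  2.506] a [ 0.    0.   -7.65]
```

```bash
python3 -m pendant '[[0.6,-0.1,0.2,0,0,-0.6,0.4],[1.7,-0.4,0.5,0,0,-1.5,0.4],[2.9,-0.7,0.8,0,0,-2.5,0.4],[4.1,-1.0,1.1,0,0,-3.5,0.4],[5.3,-1.3,1.4,0,0,-4.5,0.4],[6.5,-1.6,1.7,0,0,-5.5,0.4],[7.6,-1.9,2.0,0,0,-6.4,0.4],[8.5,-2.2,2.3,0,0,-7.2,0.4],[9.0,-2.35,2.45,0,0,-7.65,0.4],[9.22,-2.39,2.5,0,0,-7.65,0.4]]' 60
python3 - <<'E'
from h import *
plan(.5784,-.3654,.12,1.339);o=manip.get_obs();print(o['position'],yaw(),o['grip_width'],o['joint_pos'].round(2))
c=manip.get_calibration('wrist');p,d=manip.camera('wrist');save('w1',p);np.save('w1.npy',d);print(c)
E
```

```text
clock: 1.85
position: [0.5788, -0.3648, 0.1198]
ee_rot: [0.785, 0.62, 0.0, -0.0]
ft_force: [-0.8, -0.6, 0.3]
grip_width: 0.697
grasp_force: 0.0
plan (0.5784, -0.3654, 0.12, 1.339) d [-0.013 -0.006 -0.005] a [-0.005 -0.004 -0.017]
[ 0.57882428 -0.36483223  0.11976488] 1.3366529064235433 0.6968618701197647 [ 0.77  0.58 -0.4   1.41  0.23  1.2   0.12]
{'fx': 309.70691628693146, 'fy': 309.70691628693146, 'cx': 321.99500196446314, 'cy': 197.99765298957593, 'xyz': array([ 0.59734254, -0.28927061,  0.24745539]), 'orientation': array([-0.1541303 ,  0.0183466 , -0.11465804,  0.98120374])}
```

View pics/w1.png

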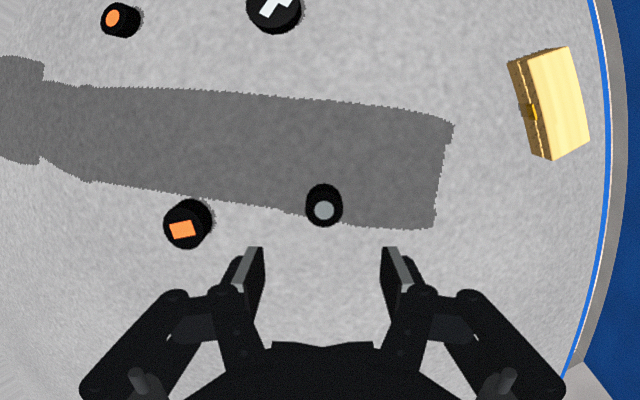

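The wrist view shows steel_30 at about (324,208), centred between the pads (263 and 382), with copper_40 clear at (187,225). I'll measure its top face with the fisheye model.

```bash
cat >> h.py <<'E'
def fish(c,u,v):
    x=(u-c['cx']);y=(v-c['cy']);r=np.hypot(x,y)+1e-9;t=r/c['fx']
    q=np.stack([x/r*np.sin(t),-y/r*np.sin(t),-np.cos(t)],-1);return R.from_quat(c['orientation']).apply(q)
def fishplane(c,u,v,z):
    q=fish(c,np.atleast_1d(u).astype(float),np.atleast_1d(v).astype(float));o=np.array(c['xyz']);return o+q*((z-o[2])/q[:,2])[:,None]
def fishdepth(c,u,v,d):
    x=(u-c['cx']);y=(v-c['cy']);r=np.hypot(x,y)+1e-9;t=r/c['fx'];s=np.tan(t)*d
    return R.from_quat(c['orientation']).apply(np.stack([x/r*s,-y/r*s,-d],-1))+np.array(c['xyz'])
def wpts(c,d,box,zlo,zhi=1):
    V,U=np.mgrid[box[1]:box[3],box[0]:box[2]];U=U.ravel();V=V.ravel();dd=d[V,U];k=dd>0
    P=fishdepth(c,U[k].astype(float),V[k].astype(float),dd[k].astype(float));m=(P[:,2]>zlo)&(P[:,2]<zhi);return P[m],U[k][m],V[k][m]
E
python3 - <<'E'
from h import *
c=manip.get_calibration('wrist');d=np.load('w1.npy')
for b in [(300,175,350,235),(150,190,220,250)]:
    P,_,_=wpts(c,d,b,.02);(x,y),r=cv2.minEnclosingCircle(P[:,:2].astype(np.float32));print(len(P),P.mean(0).round(4),round(x,4),round(y,4),round(r,4))
plan(.5784,-.3654,.024,1.339)
E
```

```text
1127 [ 0.5802 -0.368   0.0241] 0.58 -0.369 0.0155
1425 [ 0.461  -0.3578  0.024 ] 0.4598 -0.3586 0.0204
plan (0.5784, -0.3654, 0.024, 1.339) d [-0.013 -0.013  1.917] a [-0.    -0.004 -0.028]
```

```bash
python3 -m pendant '[[-0.02,0,0.5,0,0,0,0.3],[-0.04,0,1.0,0,0,0,0.3],[-0.04,0,1.5,0,0,0,0.3],[-0.04,0,1.8,0,0,0,0.3],[-0.04,0,1.92,0,0,0,0.3],[-0.04,0,1.92,0,0,0,0.1],[-0.04,0,1.92,0,0,0,-0.2],[-0.04,0,1.92,0,0,0,-0.6],[-0.04,0,1.92,0,0,0,-1],[-0.04,0,1.92,0,0,0,-1]]' 50
python3 - <<'E'
from h import *
o=manip.get_obs();print(o['position'],yaw(),o['grip_width'],o['grasp_force'])
plan(.578,-.366,.12,1.339);plan(.626,.2673,.12,1.339)
E
```

```text
clock: 3.15
position: [0.5782, -0.3684, 0.0256]
ee_rot: [0.785, 0.619, 0.0, 0.001]
ft_force: [-1.3, -0.2, 5.4]
grip_width: 0.308
grasp_force: 49.3
[ 0.57819417 -0.36844501  0.02564167] 1.3348670775364693 0.30848575137647755 49.28517758846283
plan (0.578, -0.366, 0.12, 1.339) d [ 0.045 -0.012 -1.887] a [ 0.013  0.005 -0.03 ]
plan (0.626, 0.2673, 0.12, 1.339) d [12.585 -2.039 -1.9  ] a [ 0.013  0.005 -0.03 ]
```

```bash
python3 -m pendant '[[0,0,-0.4,0,0,0,-1],[0,0,-1.0,0,0,0,-1],[0.3,-0.05,-1.6,0,0,0,-1],[1.2,-0.2,-1.9,0,0,0,-1],[2.4,-0.4,-1.9,0,0,0,-1],[3.6,-0.6,-1.9,0,0,0,-1],[4.8,-0.8,-1.9,0,0,0,-1],[6.0,-1.0,-1.9,0,0,0,-1],[7.2,-1.2,-1.9,0,0,0,-1],[8.4,-1.4,-1.9,0,0,0,-1]]'
python3 -m pendant '[[1.0,-0.15,0,0,0,0,-1],[1.9,-0.3,0,0,0,0,-1],[2.5,-0.4,0,0,0,0,-1],[2.7,-0.44,0,0,0,0,-1],[2.7,-0.44,0,0,0,0,-1],[2.7,-0.44,0,0,0,0,-1],[2.7,-0.44,0,0,0,0,-1],[2.7,-0.44,0,0,0,0,-1],[2.7,-0.44,0,0,0,0,-1],[2.7,-0.44,0,0,0,0,-1]]'
python3 - <<'E'
from h import *
o=manip.get_obs();print(o['position'],yaw(),o['grip_width'],o['grasp_force'])
plan(.626,.2673,.12,1.339)
c=manip.get_calibration('wrist');p,d=manip.camera('wrist');save('w2',p);np.save('w2.npy',d)
import pickle;pickle.dump(c,open('w2.pkl','wb'))
E
```

```text
clock: 4.4
position: [0.6078, 0.0585, 0.1209]
ee_rot: [0.785, 0.619, 0.001, 0.001]
ft_force: [1.4, 0.4, -1.0]
grip_width: 0.314
grasp_force: 49.2
clock: 5.65
position: [0.6178, 0.193, 0.1193]
ee_rot: [0.785, 0.619, -0.0, 0.0]
ft_force: [0.4, 0.2, 0.2]
grip_width: 0.312
grasp_force: 49.3
[0.61775945 0.19301186 0.11927529] 1.3348686120148725 0.3119558602990042 49.25077021121979
plan (0.626, 0.2673, 0.12, 1.339) d [ 1.483 -0.187 -0.015] a [ 0.     0.001 -0.03 ]
```

View pics/w2.png

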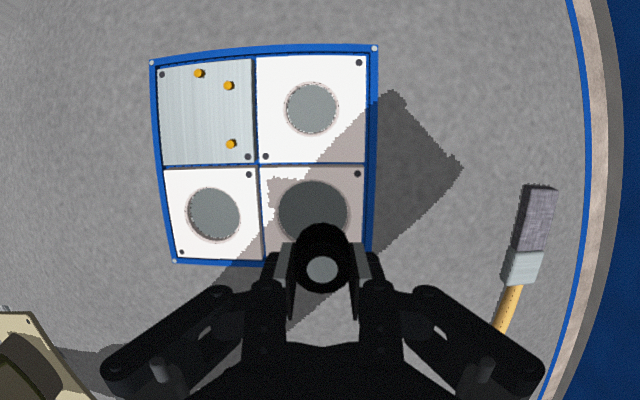

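The wrist view shows nest_30's pocket at (312,108), nest_40's at (213,214) and nest_50's at (313,210). The pins are at (198,73), (228,85) and (231,144), and the held puck's face is at (322,269). I'll work out the relative offsets.

```bash
cat > fitc.py <<'E'
from h import *
def carrier(p,d,c,pins=None,pockets=None):
    """pocket rim centres via depth-coloured white mask; pins by colour"""
    hsv=cv2.cvtColor(p,cv2.COLOR_RGB2HSV)
    k=((hsv[...,0]>15)&(hsv[...,0]<30)&(hsv[...,1]>150)&(hsv[...,2]>120)).astype(np.uint8)
    _,L,S,C=cv2.connectedComponentsWithStats(k);out={}
    for s,cc in zip(S[1:],C[1:]):
        if 25<s[4]<200: print('pin',cc.round(1),s[4],fishplane(c,cc[0],cc[1],.024)[0].round(4))
    return hsv
E
python3 - <<'E'
from fitc import *
import pickle
p=cv2.imread('pics/w2.png')[:,:,::-1].copy();d=np.load('w2.npy');c=pickle.load(open('w2.pkl','rb'))
hsv=carrier(p,d,c)
for n,(u,v,r) in dict(n30=(312,108,33),n40=(213,214,33)).items():
    g=(hsv[...,2]<200).astype(np.uint8)
    m=np.zeros_like(g);cv2.circle(m,(u,v),r,1,-1);g&=m
    _,L,S,C=cv2.connectedComponentsWithStats(g);l=L[v,u]
    cn=cv2.findContours((L==l).astype(np.uint8),cv2.RETR_EXTERNAL,cv2.CHAIN_APPROX_NONE)[0][0][:,0]
    q=fishplane(c,cn[:,0],cn[:,1],.017)[:,:2].astype(np.float32);print(n,S[l],cv2.fitEllipse(q))
# held puck face
g=((hsv[...,2]>120)).astype(np.uint8);_,L,S,C=cv2.connectedComponentsWithStats(g);l=L[269,322];print('face',S[l],C[l],fishplane(c,*C[l],.1187))
o=manip.get_obs();print(o['position'])
# corner screws of carrier z=.014
for u,v in [(152,62),(375,48),(175,261)]: print(fishplane(c,u,v,.014).round(4))
E
```

```text
pin [197.5  72.5] 50 [0.5525 0.3152 0.024 ]
pin [227.5  85.1] 55 [0.5728 0.2984 0.024 ]
pin [229.8 143.9] 52 [0.5627 0.2557 0.024 ]
n30 [ 285   84   52   51 2049] ((0.6268126368522644, 0.2651904821395874), (0.036995891481637955, 0.03741709887981415), 176.9763946533203)
n40 [ 184  187   57   55 2248] ((0.5266327261924744, 0.2033008486032486), (0.04709158092737198, 0.04783785715699196), 73.4741439819336)
face [    0     0   640   400 86478] [372.83282453 285.13800042] [[0.64074638 0.17810863 0.1187    ]]
[0.61774264 0.19305096 0.11925992]
[[0.5114 0.3407 0.014 ]]
[[0.6842 0.2999 0.014 ]]
[[0.4705 0.1671 0.014 ]]
```

```bash
python3 - <<'E'
from h import *
plan(.6255,.265,.12,1.339);plan(.6255,.265,.038,1.339)
E
python3 -m pendant '[[0.5,-0.06,0,0,0,0,-1],[1.1,-0.15,0,0,0,0,-1],[1.38,-0.185,0,0,0,0,-1],[1.435,-0.188,0.2,0,0,0,-1],[1.435,-0.188,0.6,0,0,0,-1],[1.435,-0.188,1.0,0,0,0,-1],[1.435,-0.188,1.4,0,0,0,-1],[1.435,-0.188,1.6,0,0,0,-1],[1.435,-0.188,1.62,0,0,0,-1],[1.435,-0.188,1.62,0,0,0,-1]]'
python3 - <<'E'
from h import *
plan(.6255,.265,.036,1.339)
E
```

```text
plan (0.6255, 0.265, 0.12, 1.339) d [ 1.435 -0.185 -0.015] a [ 0.     0.001 -0.029]
plan (0.6255, 0.265, 0.038, 1.339) d [ 1.436 -0.185  1.625] a [ 0.     0.001 -0.029]
clock: 6.95
position: [0.6258, 0.2653, 0.0389]
ee_rot: [0.785, 0.619, 0.0, 0.0]
ft_force: [-0.1, -0.3, -1.0]
grip_width: 0.314
grasp_force: 49.3
plan (0.6255, 0.265, 0.036, 1.339) d [-0.007 -0.004  0.058] a [ 0.006 -0.004 -0.029]
```

```bash
python3 -m pendant '[[0,0,0.03,0,0,0,-1],[0,0,0.05,0,0,0,-1],[0,0,0.06,0,0,0,-1],[0,0,0.06,0,0,0,-1],[0,0,0.06,0,0,0,-0.3],[0,0,0.06,0,0,0,-0.2],[0,0,0.06,0,0,0,0],[0,0,0.06,0,0,0,0.1],[0,0,-0.3,0,0,0,0.2],[0,0,-1.0,0,0,0,0.2]]'
python3 -m pendant '[[0,0,-0.5,0,0,0,0.3],[0,0,-0.8,0,0,0,0.3],[-1,0.4,-0.8,0,0,0,0.3],[-2.2,0.8,-0.8,0,0,0,0.3],[-3.4,1.0,-0.8,0,0,0,0.3],[-4.5,1.0,-0.8,0,0,0,0.3],[-5.1,1.0,-0.8,0,0,0,0.3],[-5.3,1,-0.8,0,0,0,0.3],[-5.3,1,-0.8,0,0,0,0.3],[-5.3,1,-0.8,0,0,0,0.3]]'
python3 - <<'E'
from h import *
plan(.5624,-.0225,.1,1.5)
p,d=manip.camera('top');save('top1',p[135:275,130:500]);c=manip.get_calibration('top')
V,U=np.mgrid[150:185,155:192];P=unproj(c,U.ravel().astype(float),V.ravel().astype(float),d[150:185,155:192].ravel());q=P[P[:,2]>.027]
print(len(q),q.mean(0),cv2.minEnclosingCircle(q[:,:2].astype(np.float32)))
c=manip.get_calibration('wrist');p,d=manip.camera('wrist');save('w3',p);np.save('w3.npy',d)
import pickle;pickle.dump(c,open('w3.pkl','wb'))
E
```

```text
clock: 8.2
position: [0.6247, 0.2648, 0.0887]
ee_rot: [0.785, 0.619, -0.001, -0.0]
ft_force: [0.3, -0.3, 0.9]
grip_width: 0.601
grasp_force: 0.0
clock: 9.45
position: [0.6123, -0.002, 0.1284]
ee_rot: [0.785, 0.62, 0.0, -0.0]
ft_force: [0.3, -0.1, 0.2]
grip_width: 0.651
grasp_force: 0.0
plan (0.5624, -0.0225, 0.1, 1.5) d [-0.63  -0.876  0.568] a [ 1.000e-03 -7.000e-03 -1.163e+00]
179 [0.61864976 0.25751598 0.06428883] ((0.5420566201210022, 0.12110377848148346), 0.18170970678329468)
```

View pics/w3.png

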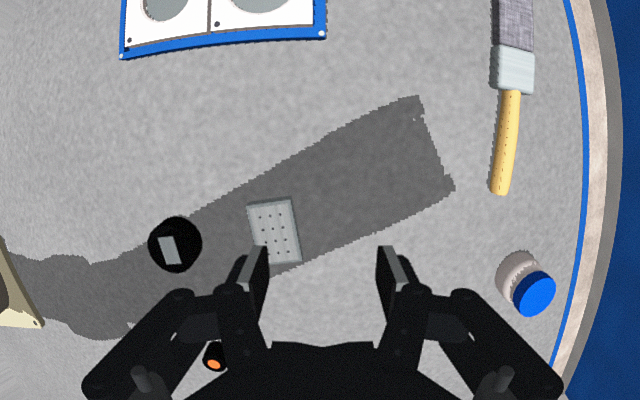

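The wrist view shows the block at about (273,233), its lower-left corner hidden by a finger, and steel_50 at (175,244), both untouched.

```bash
python3 - <<'E'
from h import *
import pickle
c=pickle.load(open('w3.pkl','rb'));d=np.load('w3.npy')
q=fishplane(c,np.array([247,291,302]),np.array([206,198.5,262]),.012)[:,:2];print(q)
e1=q[1]-q[0];e2=q[1]-q[2];print(np.hypot(*e1),np.hypot(*e2),'yaw',np.arctan2(e1[1],e1[0]),np.arctan2(-e2[0],e2[1]),'ctr',(q[0]+q[2])/2)
P,_,_=wpts(c,d,(145,210,206,276),.02,.04);print('s50',P.mean(0),cv2.minEnclosingCircle(P[:,:2].astype(np.float32)))
E
```

```text
[[ 0.54871288  0.00466723]
 [ 0.58736775  0.0024517 ]
 [ 0.58105121 -0.05792747]]
0.038718313279463915 0.06070867704219056 yaw -0.05725282175926283 -0.1042353407162767 ctr [ 0.56488205 -0.02663012]
s50 [ 0.46682956 -0.01466647  0.02398116] ((0.46527501940727234, -0.015451761893928051), 0.025860844179987907)
```

```bash
python3 - <<'E'
from h import *
plan(.5625,-.0245,.06,1.486);plan(.5625,-.0245,.016,1.486)
E
```

```text
plan (0.5625, -0.0245, 0.06, 1.486) d [-0.661 -0.865  1.365] a [-1.000e-03 -5.000e-03 -1.065e+00]
plan (0.5625, -0.0245, 0.016, 1.486) d [-0.661 -0.865  2.245] a [-1.000e-03 -5.000e-03 -1.065e+00]
```

```bash
python3 -m pendant '[[-0.3,-0.4,0,0,0,-0.5,0.5],[-0.6,-0.8,0.2,0,0,-1.06,0.5],[-0.66,-0.865,0.8,0,0,-1.06,0.5],[-0.66,-0.865,1.4,0,0,-1.06,0.5],[-0.66,-0.865,1.9,0,0,-1.06,0.5],[-0.66,-0.865,2.2,0,0,-1.06,0.5],[-0.66,-0.865,2.25,0,0,-1.06,0.4],[-0.66,-0.865,2.25,0,0,-1.06,0.2],[-0.66,-0.865,2.25,0,0,-1.06,0.1],[-0.66,-0.865,2.25,0,0,-1.06,0]]' 50
python3 -m pendant '[[0,0,0,0,0,0,-0.2],[0,0,0,0,0,0,-0.5],[0,0,0,0,0,0,-1],[0,0,0,0,0,0,-1],[0,0,0,0,0,0,-1],[0,0,-0.1,0,0,0,-1],[0,0,-0.5,0,0,0,-1],[0,0,-1.0,0,0,0,-1],[0,0,-1.5,0,0,0,-1],[0,0,-1.6,0,0,0,-1]]'
python3 - <<'E'
from h import *
o=manip.get_obs();print(yaw())
plan(.5442,.2866,.1,1.339)
c=manip.get_calibration('wrist');p,d=manip.camera('wrist');save('w4',p[150:350,170:470])
E
```

```text
clock: 10.8
position: [0.5627, -0.0264, 0.0165]
ee_rot: [0.738, 0.675, 0.0, 0.001]
ft_force: [-0.1, -0.8, -0.1]
grip_width: 0.494
grasp_force: 0.0
clock: 12.05
position: [0.5635, -0.0262, 0.0984]
ee_rot: [0.737, 0.675, 0.001, 0.001]
ft_force: [0.0, 0.2, -2.2]
grip_width: 0.449
grasp_force: 50.8
1.4829521047744636
plan (0.5442, 0.2866, 0.1, 1.339) d [ 6.199 -0.934 -0.037] a [ 0.027 -0.     1.031]
```

View pics/w4.png

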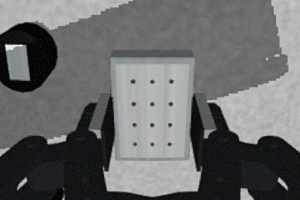

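The crop shows the block held square and centred between the pads, dots up, with steel_50 untouched at left. Next I'll carry it to a hover just above the pins.

```bash
python3 - <<'E'
from h import *
plan(.539,.279,.1,1.339);plan(.539,.279,.047,1.339)
E
```

```text
plan (0.539, 0.279, 0.1, 1.339) d [ 6.041 -1.017 -0.05 ] a [2.00e-02 1.00e-03 1.03e+00]
plan (0.539, 0.279, 0.047, 1.339) d [ 6.041 -1.02   1.01 ] a [2.00e-02 1.00e-03 1.03e+00]
```

```bash
python3 -m pendant '[[0.5,-0.1,-0.05,0,0,0.1,-1],[1.5,-0.25,-0.05,0,0,0.3,-1],[2.6,-0.45,-0.05,0,0,0.5,-1],[3.7,-0.65,-0.05,0,0,0.7,-1],[4.8,-0.85,-0.05,0,0,0.9,-1],[5.6,-0.95,-0.05,0,0,1.03,-1],[6.0,-1.02,0.2,0,0,1.03,-1],[6.04,-1.02,0.7,0,0,1.03,-1],[6.04,-1.02,1.0,0,0,1.03,-1],[6.04,-1.02,1.0,0,0,1.03,-1]]'
python3 - <<'E'
from h import *
plan(.539,.279,.0365,1.339)
c=manip.get_calibration('wrist');p,d=manip.camera('wrist');save('w5',p)
E
```

```text
clock: 13.35
position: [0.5372, 0.278, 0.0442]
ee_rot: [0.784, 0.62, -0.002, -0.0]
ft_force: [0.3, -0.2, -1.6]
grip_width: 0.451
grasp_force: 50.7
plan (0.539, 0.279, 0.0365, 1.339) d [0.028 0.03  0.155] a [-0.016  0.015 -0.003]
```

View pics/w5.png

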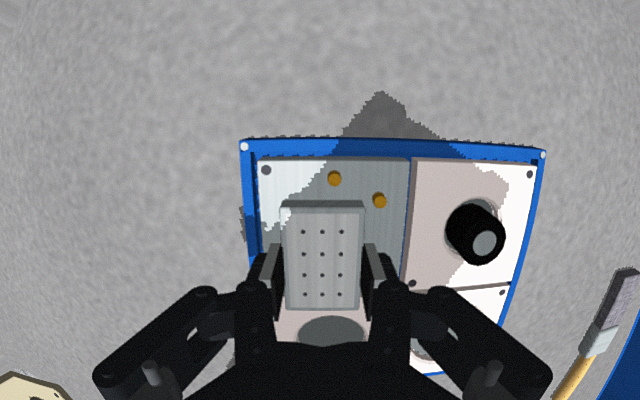

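The wrist view shows the block over the seat, with the end pin ahead at (334,178) and a long-side pin at right (379,200). Steel_30 stands in its nest at (475,233). Going down now.

```bash
python3 -m pendant '[[0,0,0,0,0,0,-1],[0,0,0,0,0,0,-1],[0,0,0.04,0,0,0,-1],[0,0,0.08,0,0,0,-1],[0,0,0.12,0,0,0,-1],[0,0,0.15,0,0,0,-1],[0,0,0.17,0,0,0,-1],[0,0,0.19,0,0,0,-1],[0,0,0.2,0,0,0,-1],[0,0,0.2,0,0,0,-1]]' 50
python3 - <<'E'
from h import *
plan(.543,.282,.0345,1.339);plan(.539,.279,.0345,1.339)
E
```

```text
clock: 14.65
position: [0.538, 0.279, 0.0358]
ee_rot: [0.784, 0.621, -0.0, 0.0]
ft_force: [0.7, 0.9, -0.8]
grip_width: 0.445
grasp_force: 50.8
plan (0.543, 0.282, 0.0345, 1.339) d [0.081 0.084 0.025] a [-0.     0.001  0.001]
plan (0.539, 0.279, 0.0345, 1.339) d [0.004 0.02  0.025] a [-0.     0.001  0.001]
```

```bash
python3 -m pendant '[[0,0,0.01,0,0,0,-1],[0,0,0.02,0,0,0,-1],[0,0,0.02,0,0,0,-1],[0,0,0.025,0,0,0,-1],[0,0,0.03,0,0,0,-1],[0,0,0.03,0,0,0,-1],[0,0,0.03,0,0,0,-1],[0,0,0.03,0,0,0,-1],[0,0,0.03,0,0,0,-1],[0,0,0.03,0,0,0,-1]]' 30
python3 -m pendant '[[0.01,0,0,0,0,0,-1],[0.02,0,0,0,0,0,-1],[0.03,0,0,0,0,0,-1],[0.04,0,0,0,0,0,-1],[0.05,0,0,0,0,0,-1],[0.06,0,0,0,0,0,-1],[0.07,0,0,0,0,0,-1],[0.08,0,0,0,0,0,-1],[0.08,0,0,0,0,0,-1],[0.08,0,0,0,0,0,-1]]'
python3 - <<'E'
from h import *
plan(.543,.282,.0345,1.339)
E
```

```text
clock: 15.9
position: [0.538, 0.279, 0.0348]
ee_rot: [0.784, 0.621, -0.0, 0.0]
ft_force: [-2.9, -2.4, 6.9]
grip_width: 0.448
grasp_force: 51.6
clock: 17.15
position: [0.5396, 0.2821, 0.0348]
ee_rot: [0.784, 0.62, -0.0, 0.001]
ft_force: [0.1, -4.2, 5.3]
grip_width: 0.453
grasp_force: 51.6
plan (0.543, 0.282, 0.0345, 1.339) d [0.014 0.067 0.006] a [ 0.008  0.006 -0.005]
```

```bash
python3 -m pendant '[[0.01,0,0,0,0,0,-1],[0.02,0,0,0,0,0,-1],[0.03,0,0,0,0,0,-1],[0.04,0,0,0,0,0,-1],[0.04,0,0,0,0,0,-1],[0.04,0,0,0,0,0,-1],[0.04,0,0,0,0,0,-1],[0.04,0,0,0,0,0,-1],[0.04,0,0,0,0,0,-1],[0.04,0,0,0,0,0,-1]]'
python3 -m pendant '[[0,0.01,0,0,0,0,-1],[0,0.02,0,0,0,0,-1],[0,0.03,0,0,0,0,-1],[0,0.04,0,0,0,0,-1],[0,0.05,0,0,0,0,-1],[0,0.06,0,0,0,0,-1],[0,0.06,0,0,0,0,-1],[0,0.06,0,0,0,0,-1],[0,0.06,0,0,0,0,-1],[0,0.06,0,0,0,0,-1]]'
```

```text
clock: 18.4
position: [0.5399, 0.2835, 0.0348]
ee_rot: [0.784, 0.62, -0.0, 0.001]
ft_force: [-2.3, -4.8, 7.9]
grip_width: 0.447
grasp_force: 51.8
clock: 19.65
position: [0.5403, 0.2836, 0.0348]
ee_rot: [0.784, 0.621, -0.002, 0.0]
ft_force: [-12.5, -6.5, 16.0]
grip_width: 0.448
grasp_force: 52.6
```

```bash
python3 - <<'E'
from fitc import *
import pickle
c=manip.get_calibration('wrist');p,d=manip.camera('wrist');np.save('w6.npy',d);pickle.dump(c,open('w6.pkl','wb'));cv2.imwrite('pics/w6raw.png',p[:,:,::-1])
save('w6',cv2.resize(p[150:350,220:440],None,fx=3,fy=3,interpolation=cv2.INTER_CUBIC))
carrier(p,d,c);print(manip.get_obs()['position'],yaw())
E
```

```text
pin [331.2 197.4] 141 [0.5526 0.3151 0.024 ]
pin [379.3 219.8] 118 [0.5729 0.2986 0.024 ]
[0.54030008 0.2835957  0.03474919] 1.3396443314919877
```

View pics/w6.png

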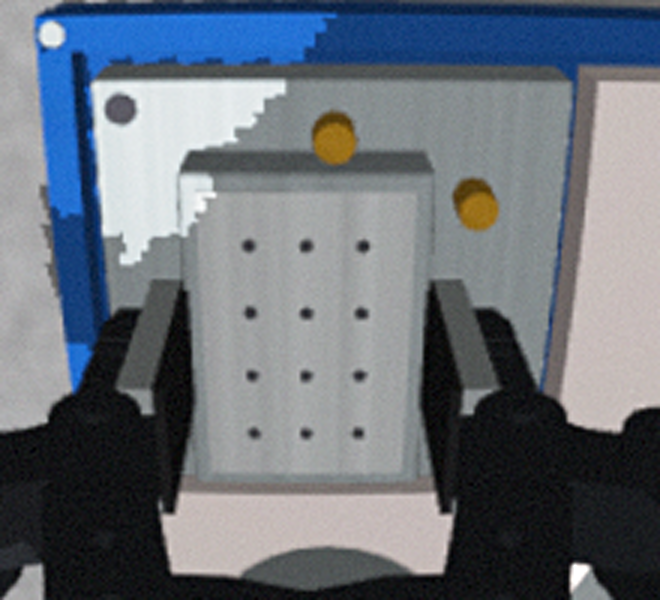

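```bash
python3 - <<'E'
from fitc import *
import pickle
c=pickle.load(open('w6.pkl','rb'))
cr=np.array([[182,172],[433,172],[197,482],[421,480]])/3+[220,150]
q=fishplane(c,cr[:,0],cr[:,1],.030)[:,:2]
pe=fishplane(c,331.2,197.4,.0245)[0,:2];pl=fishplane(c,379.3,219.8,.0245)[0,:2]
s=-.232;X=np.array([np.cos(s),np.sin(s)]);Y=np.array([-np.sin(s),np.cos(s)])
o=((pe-31.5e-3*Y)+(pl-23.5e-3*X-20e-3*Y))/2
loc=lambda a:np.c_[(a-o)@X,(a-o)@Y]*1e3
print('pins',loc(np.array([pe,pl])),'\ncorners',loc(q),'\nctr',loc(q).mean(0))
print('TCP',loc(np.array([manip.get_obs()['position'][:2]])))
E
```

```text
pins [[-1.23515822e-03  3.14182324e+01]
 [ 2.35012352e+01  2.00817676e+01]] 
corners [[-23.14051858  28.36501533]
 [ 15.03058258  28.49012862]
 [-23.75041897 -31.12662297]
 [ 16.511125   -30.51034435]] 
ctr [-3.83730749 -1.19545584]
TCP [[-4.70702052 -2.22916197]]
```

The crop shows the block against the end pin at (335,140), with a gap of about 3.5 mm to the long-side pin (477,205). The numbers agree: x = -3.8, y ≈ -1.5. My downforce has it stuck by friction, so I'll ease z and push again along tool y.

```bash
python3 -m pendant '[[-0.01,0,-0.01,0,0,0,-1],[-0.02,0,-0.02,0,0,0,-1],[-0.02,0.01,-0.025,0,0,0,-1],[-0.02,0.02,-0.025,0,0,0,-1],[-0.02,0.03,-0.025,0,0,0,-1],[-0.02,0.04,-0.025,0,0,0,-1],[-0.02,0.04,-0.025,0,0,0,-1],[-0.02,0.04,-0.025,0,0,0,-1],[-0.02,0.04,-0.025,0,0,0,-1],[-0.02,0.04,-0.025,0,0,0,-1]]'
```

```text
clock: 20.95
position: [0.544, 0.2826, 0.0355]
ee_rot: [0.784, 0.621, -0.0, 0.0]
ft_force: [-1.8, -1.0, -2.3]
grip_width: 0.449
grasp_force: 50.7
```

```bash
python3 -m pendant '[[0.01,0.01,0,0,0,0,-1],[0.02,0.02,0.0,0,0,0,-1],[0.03,0.02,0,0,0,0,-1],[0.03,0.02,0.005,0,0,0,-1],[0.03,0.02,0.01,0,0,0,-1],[0.03,0.02,0.015,0,0,0,-1],[0.03,0.02,0.015,0,0,0,-1],[0.03,0.02,0.015,0,0,0,-1],[0.03,0.02,0.015,0,0,0,-1],[0.03,0.02,0.015,0,0,0,-1]]'
python3 - <<'E'
from fitc import *
import pickle
c=manip.get_calibration('wrist');p,d=manip.camera('wrist');pickle.dump(c,open('w7.pkl','wb'))
save('w7',cv2.resize(p[150:350,220:440],None,fx=3,fy=3,interpolation=cv2.INTER_CUBIC))
carrier(p,d,c);print(manip.get_obs()['position'],yaw())
E
```

```text
clock: 22.2
position: [0.5446, 0.2827, 0.0348]
ee_rot: [0.784, 0.62, -0.002, 0.0]
ft_force: [-7.7, -8.2, 6.3]
grip_width: 0.452
grasp_force: 51.5
pin [321.8 197.6] 139 [0.5526 0.3151 0.024 ]
pin [370.3 220.2] 122 [0.5729 0.2985 0.024 ]
[0.54460611 0.28277171 0.03484203] 1.3387658664800872
```

View pics/w7.png

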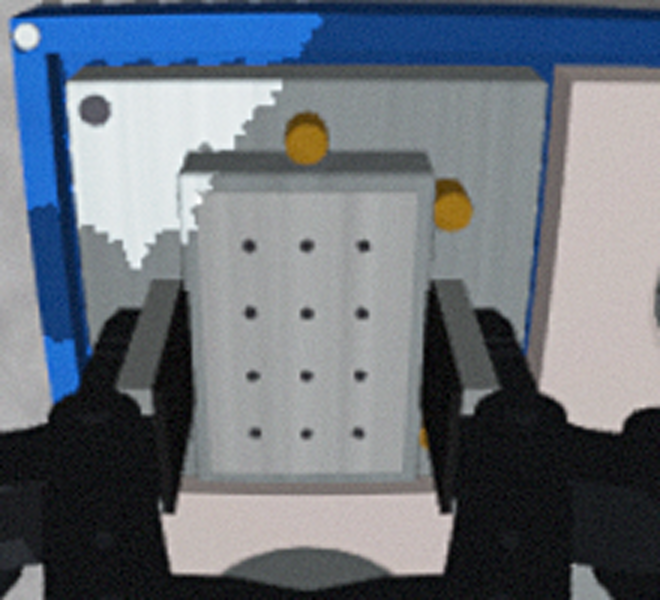

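The crop shows the block touching the end pin (307,140) and the long-side pin (452,205), so it is home. Releasing and lifting.

```bash
python3 -m pendant '[[-0.01,-0.01,-0.005,0,0,0,-1],[-0.01,-0.01,-0.005,0,0,0,-0.1],[-0.01,-0.01,-0.005,0,0,0,0],[-0.01,-0.01,-0.005,0,0,0,0.1],[-0.01,-0.01,-0.005,0,0,0,0.2],[-0.01,-0.01,-0.005,0,0,0,0.2],[-0.01,-0.01,-0.3,0,0,0,0.2],[-0.01,-0.01,-0.9,0,0,0,0.2],[-0.01,-0.01,-1.4,0,0,0,0.2],[-0.01,-0.01,-1.5,0,0,0,0.2]]'
python3 - <<'E'
from fitc import *
import pickle
plan(.578,-.2065,.1,1.339)
c=manip.get_calibration('wrist');p,d=manip.camera('wrist');pickle.dump(c,open('w8.pkl','wb'))
save('w8',cv2.resize(p[100:300,200:440],None,fx=3,fy=3,interpolation=cv2.INTER_CUBIC))
carrier(p,d,c)
E
```

```text
clock: 23.5
position: [0.5457, 0.2844, 0.1125]
ee_rot: [0.784, 0.621, 0.002, 0.0]
ft_force: [0.3, -0.5, -0.5]
grip_width: 0.597
grasp_force: 0.0
plan (0.578, -0.2065, 0.1, 1.339) d [-9.408  2.881  0.237] a [ 0.022 -0.017  0.001]
pin [320.5 166.9] 59 [0.5527 0.3151 0.024 ]
pin [353.  182.4] 51 [0.5729 0.2986 0.024 ]
pin [351.  237.9] 44 [0.5627 0.2556 0.024 ]
```

View pics/w8.png

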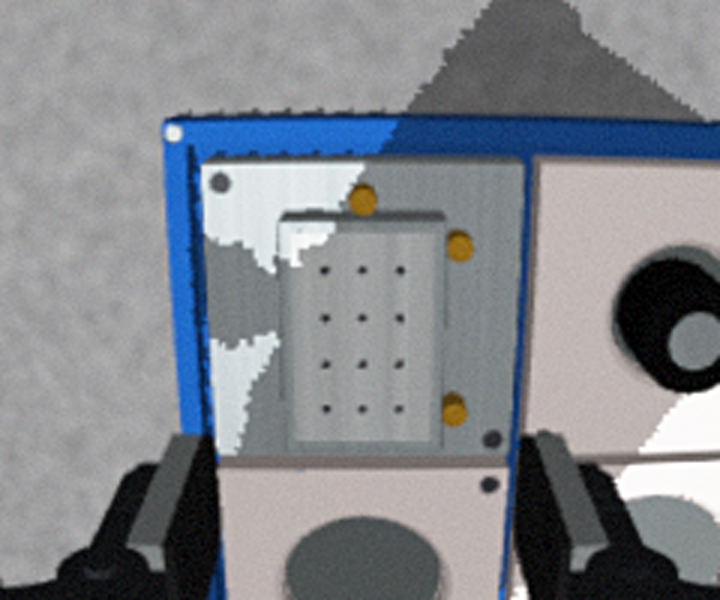

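The crop shows the block home against all three pins: end (362,200), side (460,246) and (453,410). Next is steel_40.

```bash
python3 -m pendant '[[-0.6,0.2,0,0,0,0,0.45],[-1.7,0.5,0,0,0,0,0.45],[-2.9,0.9,0.1,0,0,0,0.45],[-4.1,1.25,0.2,0,0,0,0.45],[-5.3,1.6,0.24,0,0,0,0.45],[-6.5,2.0,0.24,0,0,0,0.45],[-7.7,2.35,0.24,0,0,0,0.45],[-8.7,2.65,0.24,0,0,0,0.45],[-9.3,2.85,0.24,0,0,0,0.45],[-9.4,2.88,0.24,0,0,0,0.45]]'
python3 -m pendant '[[0,0,0.1,0,0,0,0.45],[0,0,0.4,0,0,0,0.45],[0,0,0.8,0,0,0,0.45],[0,0,1.2,0,0,0,0.45],[0,0,1.45,0,0,0,0.45],[0,0,1.51,0,0,0,0.4],[0,0,1.51,0,0,0,0.2],[0,0,1.51,0,0,0,-0.1],[0,0,1.51,0,0,0,-0.5],[0,0,1.51,0,0,0,-1]]' 50
python3 - <<'E'
from h import *
plan(.578,-.2065,.025,1.339);plan(.525,.2025,.12,1.339)
E
```

```text
clock: 24.8
position: [0.576, -0.2099, 0.0968]
ee_rot: [0.785, 0.619, -0.001, -0.0]
ft_force: [-0.1, 0.5, 0.3]
grip_width: 0.727
grasp_force: 0.0
clock: 26.05
position: [0.5777, -0.2071, 0.0234]
ee_rot: [0.784, 0.621, 0.0, 0.001]
ft_force: [-0.8, 0.3, 6.5]
grip_width: 0.433
grasp_force: 50.1
plan (0.578, -0.2065, 0.025, 1.339) d [ 0.014  0.003 -0.032] a [0.013 0.002 0.   ]
plan (0.525, 0.2025, 0.12, 1.339) d [ 7.731 -2.904 -1.94 ] a [0.013 0.002 0.   ]
```

```bash
python3 -m pendant '[[0,0,-0.3,0,0,0,-1],[0,0,-0.9,0,0,0,-1],[0.4,-0.15,-1.5,0,0,0,-1],[1.4,-0.5,-1.8,0,0,0,-1],[2.6,-1.0,-1.8,0,0,0,-1],[3.8,-1.4,-1.8,0,0,0,-1],[5.0,-1.9,-1.8,0,0,0,-1],[6.2,-2.3,-1.8,0,0,0,-1],[7.2,-2.7,-1.8,0,0,0,-1],[7.7,-2.9,-1.8,0,0,0,-1]]'
python3 -m pendant '[[0,0,0,0,0,0,-1],[0.02,0,0,0,0,0,-1],[0.02,0,0.3,0,0,0,-1],[0.02,0,0.7,0,0,0,-1],[0.02,0,1.1,0,0,0,-1],[0.02,0,1.4,0,0,0,-1],[0.02,0,1.5,0,0,0,-1],[0.02,0,1.5,0,0,0,-1],[0.02,0,1.5,0,0,0,-1],[0.02,0,1.5,0,0,0,-1]]'
python3 - <<'E'
from h import *
plan(.5248,.2025,.0335,1.339)
E
```

```text
clock: 27.3
position: [0.523, 0.2053, 0.1135]
ee_rot: [0.783, 0.622, 0.001, -0.0]
ft_force: [0.3, -1.3, -1.0]
grip_width: 0.432
grasp_force: 50.2
clock: 28.55
position: [0.5248, 0.2022, 0.0379]
ee_rot: [0.784, 0.621, 0.0, 0.0]
ft_force: [0.5, -0.1, -0.5]
grip_width: 0.431
grasp_force: 50.2
plan (0.5248, 0.2025, 0.0335, 1.339) d [ 0.005 -0.002  0.087] a [ 0.007 -0.003  0.001]
```

```bash
python3 -m pendant '[[0,0,0.03,0,0,0,-1],[0,0,0.06,0,0,0,-1],[0,0,0.08,0,0,0,-1],[0,0,0.09,0,0,0,-1],[0,0,0.09,0,0,0,-1],[0,0,0.09,0,0,0,-0.1],[0,0,0.09,0,0,0,0.1],[0,0,0.09,0,0,0,0.2],[0,0,0.09,0,0,0,0.25],[0,0,-0.3,0,0,0,0.25]]'
python3 -m pendant '[[0,0,-0.6,0,0,0,0.25],[0,0,-1.2,0,0,0,0.4],[0,0,-1.5,0,0,0,0.6],[0,0,-1.5,0,0,0,0.7],[0,0,-1.5,0,0,0,0.7],[0,0,-1.5,0,0,0,0.7],[0,0,-1.5,0,0,0,0.7],[0,0,-1.5,0,0,0,0.7],[0,0,-1.5,0,0,0,0.7],[0,0,-1.5,0,0,0,0.7]]'
python3 - <<'E'
from h import *
plan(.4635,-.015,.1,1.339)
E
```

```text
clock: 29.8
position: [0.5235, 0.2017, 0.0518]
ee_rot: [0.784, 0.621, -0.001, -0.001]
ft_force: [-0.2, 0.3, 1.2]
grip_width: 0.628
grasp_force: 0.0
clock: 31.05
position: [0.5245, 0.2021, 0.1273]
ee_rot: [0.784, 0.621, 0.0, 0.0]
ft_force: [0.5, 0.0, -0.1]
grip_width: 0.853
grasp_force: 0.0
plan (0.4635, -0.015, 0.1, 1.339) d [-4.506 -0.19   0.546] a [0.    0.    0.001]
```

```bash
python3 -m pendant '[[-0.6,0,0,0,0,0,0.7],[-1.7,-0.1,0.1,0,0,0,0.7],[-2.8,-0.15,0.3,0,0,0,0.7],[-3.8,-0.19,0.54,0,0,0,0.7],[-4.4,-0.19,0.54,0,0,0,0.7],[-4.5,-0.19,0.54,0,0,0,0.7],[-4.5,-0.19,0.54,0,0,0,0.7],[-4.5,-0.19,0.54,0,0,0,0.7],[-4.5,-0.19,0.54,0,0,0,0.7],[-4.5,-0.19,0.54,0,0,0,0.7]]'
python3 - <<'E'
from h import *
plan(.4635,-.015,.023,1.339)
c=manip.get_calibration('wrist');p,d=manip.camera('wrist')
P,u,v=wpts(c,d,(260,150,385,250),.02,.04);print(len(P),P.mean(0),u.min(),u.max(),v.min(),v.max(),cv2.minEnclosingCircle(P[:,:2].astype(np.float32)))
E
```

```text
clock: 32.3
position: [0.4637, -0.0142, 0.1003]
ee_rot: [0.784, 0.621, 0.0, -0.0]
ft_force: [0.3, 1.0, 0.1]
grip_width: 0.846
grasp_force: 0.0
plan (0.4635, -0.015, 0.023, 1.339) d [-1.700e-02  1.000e-03  1.545e+00] a [-0.    -0.001  0.008]
3611 [ 0.46501369 -0.01442676  0.02408829] 288 358 181 246 ((0.4648445248603821, -0.015593950636684895), 0.02527337707579136)
```

```bash
python3 -m pendant '[[0,0,0.4,0,0,0,0.7],[-0.01,0,0.8,0,0,0,0.7],[-0.01,0,1.2,0,0,0,0.7],[-0.01,0,1.45,0,0,0,0.7],[-0.01,0,1.54,0,0,0,0.7],[-0.01,0,1.54,0,0,0,0.5],[-0.01,0,1.54,0,0,0,0.2],[-0.01,0,1.54,0,0,0,-0.2],[-0.01,0,1.54,0,0,0,-1],[-0.01,0,1.54,0,0,0,-1]]' 50
python3 - <<'E'
from h import *
plan(.6060,.1845,.12,1.339)
E
```

```text
clock: 33.6
position: [0.464, -0.0153, 0.0243]
ee_rot: [0.784, 0.621, 0.0, 0.001]
ft_force: [-2.3, 0.6, 8.3]
grip_width: 0.549
grasp_force: 50.0
plan (0.606, 0.1845, 0.12, 1.339) d [ 4.541  1.849 -1.913] a [ 0.009  0.002 -0.   ]
```

```bash
python3 -m pendant '[[0,0,-0.3,0,0,0,-1],[0,0,-0.9,0,0,0,-1],[0,0,-1.5,0,0,0,-1],[0.6,0.25,-1.85,0,0,0,-1],[1.5,0.65,-1.85,0,0,0,-1],[2.5,1.05,-1.85,0,0,0,-1],[3.5,1.45,-1.85,0,0,0,-1],[4.3,1.77,-1.85,0,0,0,-1],[4.53,1.868,-1.85,0,0,0,-1],[4.53,1.868,-1.85,0,0,0,-1]]'
python3 -m pendant '[[0,0,0,0,0,0,-1],[0,0,0,0,0,0,-1],[0,0,0.3,0,0,0,-1],[0,0,0.7,0,0,0,-1],[0,0,1.1,0,0,0,-1],[0,0,1.4,0,0,0,-1],[0,0,1.5,0,0,0,-1],[0,0,1.53,0,0,0,-1],[0,0,1.53,0,0,0,-1],[0,0,1.53,0,0,0,-1]]'
python3 - <<'E'
from h import *
plan(.6068,.1837,.0343,1.339)
E
```

```text
clock: 34.85
position: [0.6063, 0.184, 0.1162]
ee_rot: [0.784, 0.621, -0.0, -0.0]
ft_force: [-0.0, -1.1, -1.1]
grip_width: 0.549
grasp_force: 51.8
clock: 36.1
position: [0.6067, 0.1839, 0.0399]
ee_rot: [0.784, 0.621, 0.0, 0.0]
ft_force: [-0.3, 0.7, -0.7]
grip_width: 0.552
grasp_force: 51.8
plan (0.6068, 0.1837, 0.0343, 1.339) d [-0.004  0.002  0.112] a [ 0.007 -0.002  0.   ]
```

```bash
python3 -m pendant '[[0,0,0.03,0,0,0,-1],[0,0,0.06,0,0,0,-1],[0,0,0.09,0,0,0,-1],[0,0,0.115,0,0,0,-1],[0,0,0.115,0,0,0,-1],[0,0,0.115,0,0,0,0.1],[0,0,0.115,0,0,0,0.3],[0,0,0.115,0,0,0,0.45],[0,0,0.115,0,0,0,0.5],[0,0,-0.3,0,0,0,0.5]]'
python3 -m pendant '[[0,0,-0.6,0,0,0,0.5],[0,0,-1.2,0,0,0,0.5],[0,0,-1.7,0,0,0,0.5],[-0.6,0,-2,0,0,0,0.5],[-1.2,0,-2,0,0,0,0.5],[-2,0,-2,0,0,0,0.5],[-2.4,0,-2,0,0,0,0.5],[-2.4,0,-2,0,0,0,0.5],[-2.4,0,-2,0,0,0,0.5],[-2.4,0,-2,0,0,0,0.5]]'
python3 - <<'E'
from h import *
c=manip.get_calibration('wrist');p,d=manip.camera('wrist');save('w9',p);np.save('w9.npy',d)
import pickle;pickle.dump(c,open('w9.pkl','wb'))
V,U=np.mgrid[0:280,100:450];P=fishdepth(c,U.ravel().astype(float),V.ravel().astype(float),d[:280,100:450].ravel().astype(float)).reshape(280,350,3)
m=((P[...,2]>.029)&(P[...,2]<.042)&(d[:280,100:450]>0)).astype(np.uint8)
_,L,S,C=cv2.connectedComponentsWithStats(m)
for i in range(1,len(S)):
    if S[i,4]>300:
        q=P[L==i];print(S[i],q.mean(0).round(4),'z10/90',np.percentile(q[:,2],[10,90]).round(4),cv2.minEnclosingCircle(q[:,:2].astype(np.float32)))
E
```

```text
clock: 37.35
position: [0.6053, 0.1834, 0.0535]
ee_rot: [0.784, 0.621, -0.001, -0.001]
ft_force: [0.2, -0.5, 0.7]
grip_width: 0.75
grasp_force: 0.0
clock: 38.6
position: [0.5788, 0.0688, 0.1544]
ee_rot: [0.783, 0.622, 0.0, -0.0]
ft_force: [0.1, 0.3, 0.4]
grip_width: 0.75
grasp_force: 0.0
[ 192   23   63   61 2965] [0.6063 0.1827 0.0341] z10/90 [0.0332 0.0351] ((0.6064168214797974, 0.18322214484214783), 0.0253127533942461)
[  98   35   47   47 1702] [0.5257 0.2009 0.034 ] z10/90 [0.033  0.0351] ((0.5249874591827393, 0.20098140835762024), 0.02051609754562378)
```

View pics/w9.png

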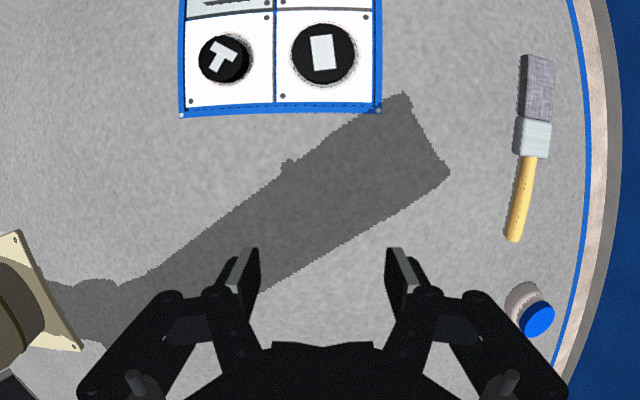

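The wrist view shows steel_40 (222,57) and steel_50 (323,54) standing in their pockets, tops level at 34 mm. I'll check steel_30, the block and the coppers once from the top camera.

```bash
python3 - <<'E'
from h import *
p,d=manip.camera('top');c=manip.get_calibration('top');save('top9',cv2.resize(p[135:275,130:500],None,fx=2.16,fy=2.16,interpolation=cv2.INTER_CUBIC))
V,U=np.mgrid[0:400,0:640];P=unproj(c,U.ravel().astype(float),V.ravel().astype(float),d.ravel()).reshape(400,640,3)
for n,(a,b,zl) in dict(s30=((.626,.2675),.03,.029),s40=((.525,.205),.03,.029),s50=((.6065,.1855),.035,.029),block=((.5437,.2847),.045,.0265),c30=((.445,-.162),.03,.018),c40=((.458,-.354),.03,.018)).items() if False else [(k,((v[0]),v[1],v[2])) for k,v in dict(s30=((.626,.2675),.03,.029),s40=((.525,.205),.03,.029),s50=((.6065,.1855),.035,.029),block=((.5437,.2847),.045,.0265),c30=((.445,-.162),.03,.018),c40=((.458,-.354),.03,.018)).items()]:
    q=P[(np.hypot(P[...,0]-a[0],P[...,1]-a[1])<b)&(P[...,2]>zl)&(P[...,2]<.045)]
    print(n,len(q),q.mean(0).round(4),np.percentile(q[:,2],[10,90]).round(4)) if len(q) else print(n,0)
E
```

```text
s30 169 [0.6237 0.2662 0.0364] [0.0336 0.0389]
s40 200 [0.5208 0.2084 0.0365] [0.0342 0.0388]
s50 0
block 578 [0.5437 0.2847 0.0316] [0.0291 0.0341]
c30 162 [ 0.4457 -0.1615  0.0259] [0.0236 0.0285]
c40 299 [ 0.458  -0.3551  0.0259] [0.0233 0.0284]
```

View pics/top9.png

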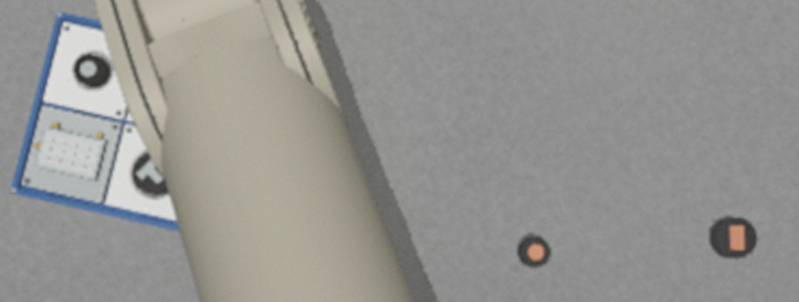

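The top crop shows steel_30 seated at (93,70), and the block home at (0.5437, 0.2847), exactly where expected. Both coppers, at (534,250) and (733,238), haven't moved. Handing in.

```bash
python3 -c "
from workcell import manip
print(manip.hand_in())"
```

```text
the job is handed in; nothing more can be done
None
```

The job is handed in at about 39 s of the 109 s allowed: the cameras showed all three steel specimens seated in their own nests, the block home against its pins and both copper specimens unmoved; the hand-in gave no verdict.

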